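# Vent the rinse line, then hold the filter's flush dial in its third notch

### The arm

A 6-joint arm with a two-finger parallel gripper is mounted at the origin on a cart in front of the work surface, level with it; the furniture and walls round the work are solid. World frame = base frame: x ahead of the robot, y to its left, z up, the work surface at z = 0. Lengths are in m, angles in rad, forces in N, time in s.
With the tool pointing down it reaches from about 0.35 to 0.975 m from the base axis. Payload 4.9 kg.
Tool frame: the origin (TCP) lies at the very end of the fingers, on their centre line; the grasp point (between the pads) lies behind it (manip.grip_depth is the z of the grasp point in the tool frame, in m); z points along the fingers, y is the direction in which the jaws open and shut (so a half turn about z gives the same grasp; the last joint's range is limited). The gripper opens to 85 mm and grips with 20 to 120 N. Pads are 22 mm wide; open, the fingers measure 114 mm over their backs; the gripper's body (76 mm by 85 mm) begins 54 mm behind the grasp point. The pads swing forward as they close: fully open they stand 13 mm farther back than shut.
Start: joints at [-1.41, 0.053, 1.613, -0, 1.476, -0.119], TCP at [0.173, -0.601, 0.231] pointing down, gripper open.
Joint ranges: [-3.01, 3.01], [-1.01, 2.22], [0.06, 2.58], [-1.02, 4.17], [0.09, 2.62], [-3.14, 3.14]. Speed limits (rad/s): [2.57, 2.57, 3.14, 3.14, 3.14, 3.14].

### API

Orientations are given as a unit quaternion [w, x, y, z].
In Python, from plant import state, optics, manip, silhouettes, place_of gives the robot as it stands. The module is installed in compiled form; this text tells all that it offers.
- The arm moves only by the tool jog_arm, never from a script. Its argument "increments" is a list of rows, each an object with "slide": the shift along the tool's x, y, z in mm, a list of three; "rotation": the turn, a rotation vector about the tool's x, y, z in degrees, a list of three. A call has 1 to 20 rows; each row shifts and turns the commanded pose from where the row before left it, along the tool's axes as they then stand; what a row does not reach is not made up. A row lasts 1/12 s, in which the tool goes at most 41.7 mm and 7.16 degrees, less where a joint would pass 70% of its speed; a pose out of reach is approached as far as the arm can. A call with a gripper value outside its range is refused whole. "fingers" is the opening, from 0 (shut) to 1 (fully open), set as the call begins (left out, the last holds). The fingers move at their own pace and stop on an object; the grip force is fixed at half the most. Time passes only in rows, so rows that do not move let the fingers close. It gives the time, the measured TCP pose, the force and the opening at its end, in the units of the state.
- state(): the state, without advancing time (a new reading comes with each control period).
- optics.grab_frame(name): name is "side" or "top" or "wrist"; returns a dict with "frame" (480x640x3 uint8, blue, green, red), "camera_matrix" (3x3 intrinsics, pixels), "distortion" ([k1, k2, p1, p2, k3] as OpenCV has them; the pictures are not rectified), "R" (3x3) and "t" (3): a world point X has camera coordinates R X + t. Camera axes: x right, y down, z forward; pixel columns grow to the right and rows downward; lengths in m; the calibration is good to about 2 mm. A picture is of the moment at which its call begins. There is no depth.
- manip.job_done(): hands the job in, once; it reports no verdict.
Trained networks look in the newest picture that a camera, given by its name, has taken for a name from the list of things; names that differ only in an ending like _2 or _b are one class to them, and where a whole thing is asked for, a point or a joint stands for the part that bears it (a point fixed in the world has none). Each returns a list of dicts, best first, with "score" (0 to 1); they miss things now and then, are a little off and sometimes report something else, mostly with a low value. They report only what shows in the picture. A call takes as long as a camera call.
- silhouettes(thing, camera): "mask" (480x640 bool, what is visible of it) and "bbox" ([left, top, right, bottom] in pixels, round what is visible of it).
- place_of(thing, camera): "uv" ([column, row] in pixels: a listed point, or the origin of a listed thing).
The state is a dict: "time": time; "joint_pos": joint angles; "joint_vel": joint speeds; "joint_efforts": joint torques, N m; "tool_pos": TCP position; "tool_rot": TCP orientation; "contact_force": force on the tool from outside, world axes, zero at the start; "ft_torque": the same for the moment, N m; "gripper_width": opening from 0.0 (shut) to 1.0 (fully open).
Only numpy, scipy, OpenCV 4.12 (cv2) and the standard library are available. Lean on these libraries where they do the work, as an engineer would, in place of code of your own. Each camera call takes 0.05 s, during which the arm holds its last target.

### The job

Flush the bench filter. First take the pressure off the line: squeeze the trigger of the fixed rinse gun fully home against its grip, keep it squeezed for a second, then let it spring right back and take the hand off the gun. Then turn the spring-return flush dial on top of the filter clockwise by its lever, past the first and second notches into the third (three pips), and hold it there against its spring: finish while still holding it, without disturbing the things lying around.

Things in the scene. Friction and masses are not known exactly. Their poses are not given: they have to be found in the camera images.
- gun: Rinse gun, fixed on its side on a standpipe: grip and trigger in one level plane. Origin on the worktop under the grip's middle; x = nozzle side, y = from grip foot to barrel, z up. Black grip along y (-62 to +56 mm), 24 mm thick in x, z 91 to 119 mm, nothing under it. Barrel at y +76 mm, 35 thick, x -50 to +135 mm, top z 123 mm; standpipe 17 mm thick at y -88 mm, top z 114 mm.
- grip_mid (a point): Middle of the gun's grip, 105 mm above the worktop. Axes as the gun's. The grip's back face is 12 mm behind this point (-x).
- trigger_pad (a point): Middle of the trigger's front face, beside the grip's middle (moves with it). Steel blade 9 mm thick, 19 high, 80 long, on the grip's +x side, pinned at x +20, y +50 mm of the gun, free end towards the grip's foot (y -33 mm). This face is 36 mm in front of grip_mid at rest, 24.5 mm squeezed: grip plus trigger measure 48 mm at rest (56 at the free end), 36.5 mm squeezed.
- trigger (a joint): Trigger angle: 0 at rest, 0.22 rad fully squeezed (end stop). Springs back by itself; squeezing at the middle of the grip takes 3 N at first, 7 N fully home.
- filter: Bench filter, fixed: steel bowl with a grey head 112 mm across, top 132 mm above the worktop. Origin on the worktop, the dial's axis at x +45 mm; z up; the lever sweeps the -x side. Pipes 84 mm left and right of the axis, up to 129 mm high. Rows of one, two, three raised pips on the head mark the notches; two stop pins (top 147 mm, 46 mm from the axis) stand beside the ends of the lever's swing.
- dial_axis (a point): Point on the dial's vertical turning axis, 157 mm above the worktop (mid-height of the lever). Axes as the filter's.
- lever_grip (a point): Middle of the dial's lever, 80 mm from the turning axis, 157 mm above the worktop: a good place to grip or push (moves with the dial). x points outward along the lever. Black bar 14 mm wide, 18 mm high (z 148 to 166 mm), round end 18 mm wide reaching 101 mm from the axis; hub and index wheel up to 68 mm across, top 171 mm.
- dial (a joint): Dial angle: 0 at home, grows clockwise seen from above; the lever points to angle pi + 0.57 - value in the filter's frame (counter-clockwise from +x). Notches at 0.38, 0.76, 1.14 rad, crest before the third at 0.95, end stop 1.20. Springs home from everywhere if let go: at lever_grip it pushes back 3 N at home, 6 N in the third notch, up to 2 N more before each crest.
- tin: Green tea tin, 74 mm across, 92 mm high. Bystander. Origin under its centre.
- strainer: Steel tea strainer, 82 mm across, 61 mm high. Bystander. Origin under its centre.
- small_cap: Black bottle cap, 57 mm across, 24 mm high. Bystander. Origin under its centre.
- large_cap: Grey bottle cap, 69 mm across, 24 mm high. Bystander. Origin under its centre.
- valve: Brass ball valve with a lever, 115 mm long, 49 mm high. Bystander. Origin under its centre.
- tape: Roll of thread tape lying flat, 52 mm across, 15 mm high. Bystander. Origin under its centre.
- spoon: Teaspoon, 132 mm long. Bystander. Origin under its centre.
- mug: White mug, 80 mm across, 95 mm high. Bystander. Origin under its centre.

How it is judged:
By the outcome, as a careful person would: the job done as asked, in the order asked, and still so for the second after the job is handed in, while the arm keeps its last pose, push and grip.
It also fails if it takes over 48 s, if anything falls off the work surface, if the arm or the gripper's body presses on something with over 40 N, if the wrist force passes 120 N, or if a joint passes its speed limit or range.

## Working session

There is one attempt and no reset: what is moved stays moved. The work goes in short steps, Python scripts to look and compute and a tool call to move; the robot and the scene stay as the last step left them, time stands still between calls to the robot, and variables do not carry over. Pictures are saved under pics/ and viewed, and the job is handed in when it is done.

Besides the shell and the picture viewer there is one more tool, called by a JSON object that holds its "api" and its "payload", one argument or row to a line. jog_arm: Moves the arm, as the interface text tells. Its arguments: {"type":"object","properties":{"increments":{"type":"array","items":{"type":"object","properties":{"slide":{"type":"array","items":{"type":"number"}},"rotation":{"type":"array","items":{"type":"number"}}}}},"fingers":{"type":"number"}},"required":["increments"]}

```bash
mkdir -p pics
cat > h.py <<'E'
import numpy as np, cv2
from plant import state, optics, manip, silhouettes, place_of
def ray(f,uv):
    p=cv2.undistortPoints(np.array([[uv]],float),f["camera_matrix"],np.array(f["distortion"],float))[0,0]
    R=np.array(f["R"]);t=np.array(f["t"])
    d=R.T@np.array([p[0],p[1],1.]); return -R.T@t, d/np.linalg.norm(d)
def atz(f,uv,z):
    o,d=ray(f,uv); return o+d*(z-o[2])/d[2]
def proj(f,X):
    return cv2.projectPoints(np.array(X,float).reshape(-1,1,3),cv2.Rodrigues(np.array(f["R"],float))[0],np.array(f["t"],float),f["camera_matrix"],np.array(f["distortion"],float))[0].reshape(-1,2)
E
python3 - <<'E'
from h import *
print(state()); print(manip.grip_depth)
Z=dict(gun=0,grip_mid=.105,trigger_pad=.105,filter=0,dial_axis=.157,lever_grip=.157,tin=0,strainer=0,small_cap=0,large_cap=0,valve=0,tape=0,spoon=0,mug=0)
for c in ("top","side"):
    f=optics.grab_frame(c); cv2.imwrite(f"pics/{c}0.png",f["frame"])
    print(c,"cam at",ray(f,(320,240)))
    for n,z in Z.items():
        r=place_of(n,c)
        for q in r[:2]: print(n,np.round(q["uv"]),round(q["score"],2),atz(f,q["uv"],z).round(3))
f=optics.grab_frame("wrist");cv2.imwrite("pics/wrist0.png",f["frame"])
E
```

```text
{'time': 0.0, 'joint_pos': array([-1.40994069e+00,  5.33641251e-02,  1.61429182e+00,  1.64013848e-05,
        1.47596912e+00, -1.18984554e-01]), 'joint_vel': array([ 5.19394424e-05, -7.96480993e-04, -2.85354251e-04,  3.35278238e-04,
       -3.69510955e-04,  1.75735574e-04]), 'joint_efforts': array([-2.69561591e-03, -3.93687415e+01, -3.70181608e+01, -1.99059573e-04,
        7.17474803e-03,  7.45482652e-06]), 'tool_pos': array([ 0.1725415 , -0.60007374,  0.2300598 ]), 'tool_rot': array([-1.01615441e-03,  9.90226741e-01,  1.39463144e-01, -1.31120077e-05]), 'contact_force': array([ 0.61918793, -0.30543097,  0.37547671]), 'ft_torque': array([ 0.01636979, -0.03181697, -0.00639916]), 'gripper_width': 1.003553633196933}
-0.0187
top cam at (array([ 0.37831613, -0.00699065,  1.22393392]), array([ 0.20123441,  0.00348725, -0.97953691]))
gun [226. 288.] 0.84 [0.489 0.261 0.   ]
grip_mid [215. 287.] 0.55 [0.483 0.266 0.105]
trigger_pad [149. 289.] 0.53 [0.475 0.435 0.105]
trigger_pad [214. 271.] 0.45 [0.523 0.271 0.105]
filter [412. 287.] 0.97 [ 0.498 -0.261  0.   ]
dial_axis [427. 266.] 0.71 [ 0
[... 935 characters left out ...]

trigger_pad [261. 196.] 0.47 [0.531 0.291 0.105]
filter [235. 206.] 0.7 [0.485 0.45  0.   ]
dial_axis [350. 293.] 0.76 [ 0.542 -0.272  0.157]
dial_axis [326. 350.] 0.68 [ 0.429 -0.399  0.157]
lever_grip [321. 312.] 0.87 [ 0.462 -0.302  0.157]
tin [349. 258.] 0.81 [0.699 0.03  0.   ]
strainer [303. 272.] 0.69 [0.556 0.024 0.   ]
strainer [282. 202.] 0.53 [0.636 0.41  0.   ]
small_cap [302. 273.] 0.86 [0.551 0.022 0.   ]
small_cap [322. 310.] 0.65 [ 0.538 -0.138  0.   ]
large_cap [270. 288.] 0.55 [ 0.451 -0.003 -0.   ]
valve [436. 402.] 0.8 [ 0.635 -0.485 -0.   ]
tape [348. 431.] 0.58 [ 0.443 -0.471  0.   ]
spoon [233. 203.] 0.37 [0.486 0.469 0.   ]
mug [402. 294.] 0.95 [ 0.75  -0.166  0.   ]
```

Run:
```python
import cv2
a=cv2.imread("pics/top0.png")
b=cv2.resize(a[190:350,120:300],None,fx=4,fy=4,interpolation=cv2.INTER_CUBIC)[:600]
cv2.imwrite("pics/top0g.png",b[:600,:800])
b=cv2.resize(a[210:350,360:520],None,fx=4,fy=4,interpolation=cv2.INTER_CUBIC)
cv2.imwrite("pics/top0f.png",b[:600,:800])
```

```text
(no output)
```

View pics/top0.png

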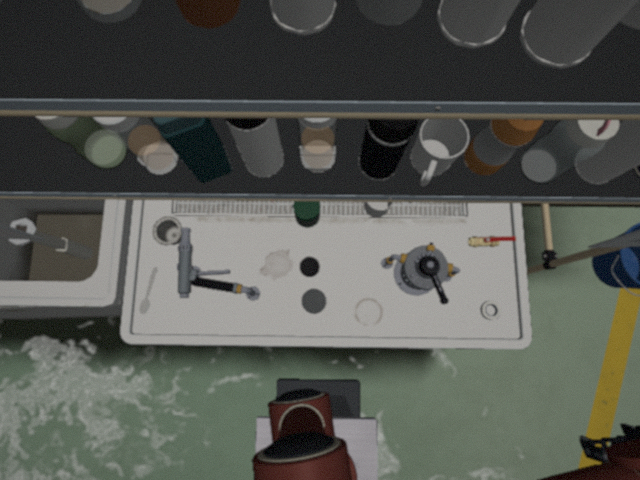

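View pics/side0.png

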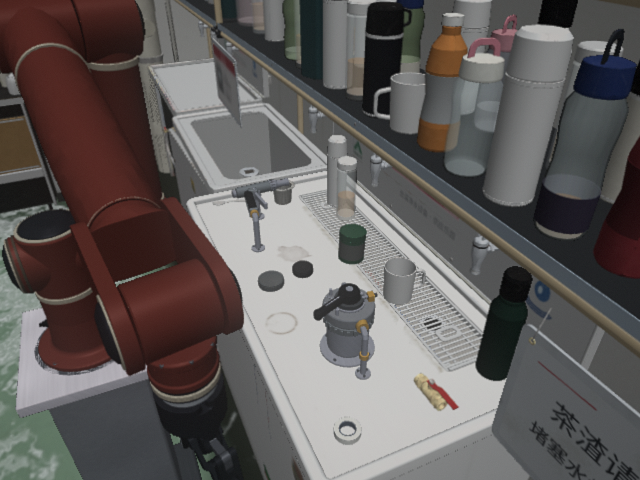

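```bash
sleep 0
```

```text
(no output)
```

View pics/top0g.png

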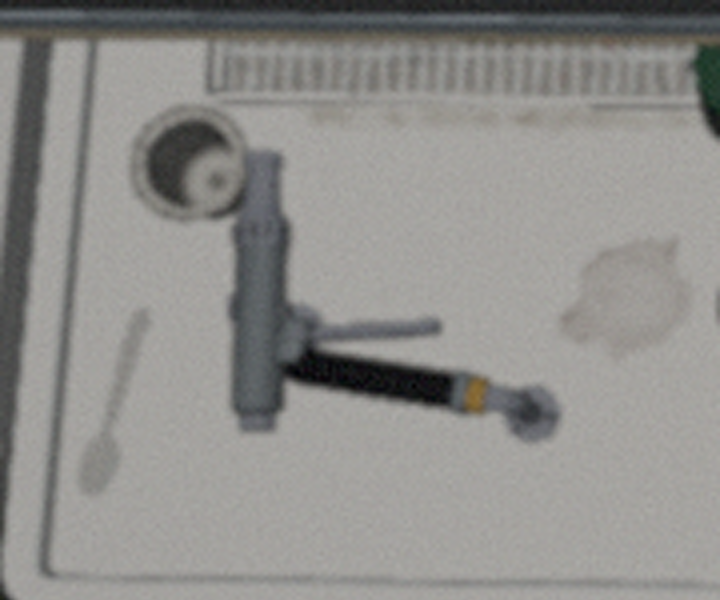

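View pics/top0f.png

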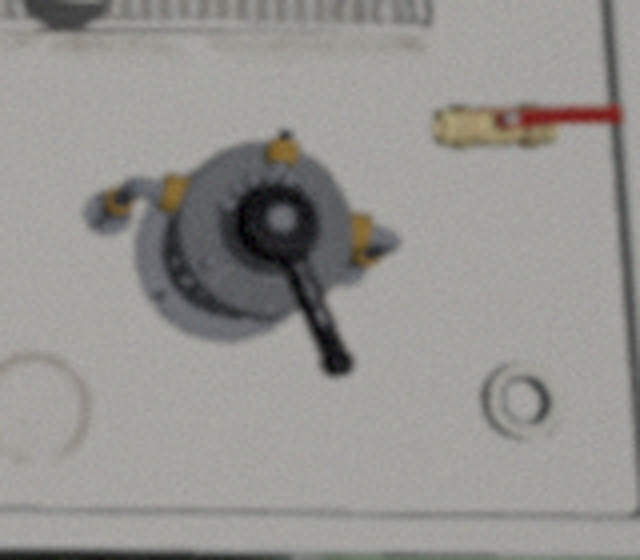

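Top view: the gun's barrel is at about (185,262), with the grip running right to (240,288) and the standpipe at (253,293). The filter dial is at (429,266) with its lever end at (444,300). Caps, tape, strainer and spoon are clear of both work spots. Next I'll fit the poses and overlay them.

```bash
cat > ov.py <<'E'
from h import *
G=(.487,.267); gy=None
def Rz(a): c,s=np.cos(a),np.sin(a); return np.array([[c,-s],[s,c]])
def pts(o,a,P):
    P=np.array(P,float); q=P.copy(); q[:,:2]=P[:,:2]@Rz(a).T+np.array(o); return q
def box(x0,x1,y0,y1,z): return [[x0,y0,z],[x1,y0,z],[x1,y1,z],[x0,y1,z]]
def overlay(c,fn,G,ga,F,fa,dial=0.,trig=0.,crops=None):
    f=optics.grab_frame(c); im=f["frame"].copy(); im=cv2.resize(im,None,fx=4,fy=4,interpolation=cv2.INTER_CUBIC)
    def draw(P,col,closed=True):
        uv=(proj(f,P)+.5)*4-.5
        cv2.polylines(im,[np.int32(uv)],closed,col,1,cv2.LINE_AA)
    draw(pts(G,ga,box(-.012,.012,-.062,.056,.119)),(0,0,255))
    draw(pts(G,ga,box(-.05,.135,.0585,.0935,.105)),(0,255,0))
    th=np.linspace(0,2*np.pi,30)
    draw(pts(G,ga,np.c_[.0085*np.cos(th),-.088+.0085*np.sin(th),0*th+.114]),(255,0,0))
    draw(pts(G,ga,box(.027,.036,-.033,.05,.1145)),(255,0,255))
    A=pts(F,fa,np.c_[.045+.056*np.cos(th),.056*np.sin(th),0*th+.132]); draw(A,(0,255,0))
    draw(pts(F,fa,np.c_[.045+.034*np.cos(th),.034*np.sin(th),0*th+.171]),(255,0,0))
    ax=pts(F,fa,[[.045,0,0]])[0,:2]
    draw(pts(ax,fa+np.pi+.57-dial,box(.03,.101,-.007,.007,.166)),(0,0,255))
    for k,(x0,x1,y0,y1) in crops.items(): cv2.imwrite(f"pics/{fn}{k}.png",im[y0*4:y1*4,x0*4:x1*4][:600,:800])
E
python3 - <<'E'
from ov import *
f=optics.grab_frame("top")
o=lambda u,v,x,y:(x+(u+.5)/4-.5,y+(v+.5)/4-.5)
for n,u,v,z in (("grip a",310,368,.119),("grip b",445,388,.119),("barrel top",262,225,.123),("barrel bot",258,410,.123),("pipe",532,412,.114)):
    print(n,atz(f,o(u,v,120,190),z).round(4))
for n,u,v,z in (("hub",280,217,.171),("lever end",338,362,.166)):
    print(n,atz(f,o(u,v,360,210),z).round(4))
for c in("top","side"):
    f=optics.grab_frame(c)
    for n in ("lever_grip","dial_axis","grip_mid"):
        q=place_of(n,c); print(c,n,[(atz(f,r["uv"],.105 if n[0]=="g" else .157).round(4),round(r["score"],2)) for r in q[:1]])
overlay("top","o1",(.487,.267),-.12,(.495,-.262),-.18,crops=dict(g=(140,300,210,330),f=(370,500,220,330)))
overlay("side","o1s",(.487,.267),-.12,(.495,-.262),-.18,crops=dict(g=(180,330,160,270),f=(290,400,270,390)))
E
```

```text
grip a [0.4942 0.3083 0.119 ]
grip b [0.4824 0.2216 0.119 ]
barrel top [0.5857 0.3441 0.123 ]
barrel bot [0.4669 0.3383 0.123 ]
pipe [0.4683 0.1666 0.114 ]
hub [ 0.538  -0.2701  0.171 ]
lever end [ 0.4512 -0.3027  0.166 ]
top lever_grip [(array([ 0.4545, -0.3023,  0.157 ]), 0.87)]
top dial_axis [(array([ 0.5309, -0.2734,  0.157 ]), 0.85)]
top grip_mid [(array([ 0.6112, -0.4435,  0.105 ]), 0.33)]
side lever_grip [(array([ 0.4693, -0.3068,  0.157 ]), 0.86)]
side dial_axis [(array([ 0.5459, -0.2714,  0.157 ]), 0.77)]
side grip_mid [(array([0.4955, 0.2839, 0.105 ]), 0.6)]
```

```bash
cd pics
python3 - <<'E'
import cv2,numpy as np
ims=[cv2.imread(f"o1{k}.png") for k in("g","f","sg","sf")]
for i,m in enumerate(ims): ims[i]=cv2.resize(m,(400,300))
cv2.imwrite("o1all.png",np.vstack([np.hstack(ims[:2]),np.hstack(ims[2:])]))
E
```

```text
(no output)
```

View pics/o1all.png

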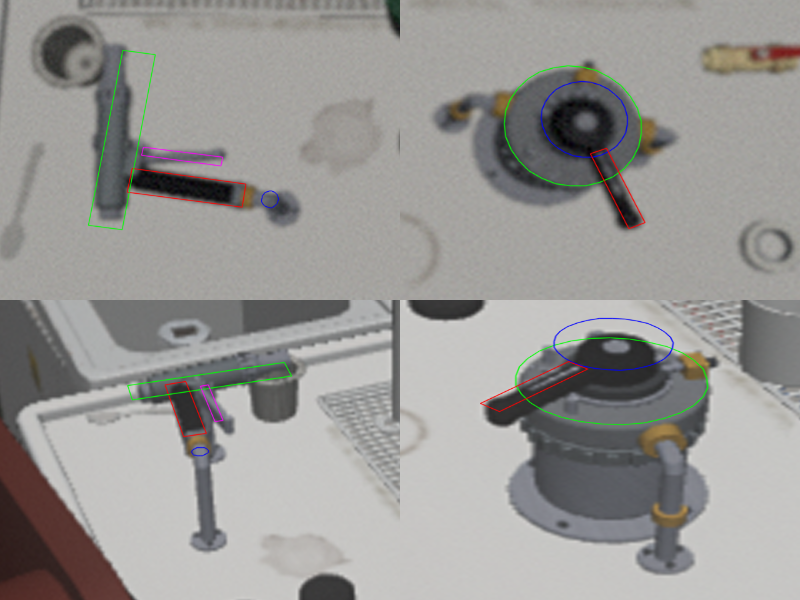

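The grip and lever models match the images. The barrel is visibly raked, so I take the gun's yaw from the grip, about -0.13 rad. Moving over the gun now.

{"api": "jog_arm", "payload": {
  "increments": [
    {"slide": [28.8,-17.8,-4]},
    {"slide": [28.8,-17.8,-4]},
    {"slide": [28.8,-17.8,-4]},
    {"slide": [28.8,-17.8,-4]},
    {"slide": [28.8,-17.8,-4]},
    {"slide": [28.8,-17.8,-4]},
    {"slide": [28.8,-17.8,-4]},
    {"slide": [28.8,-17.8,-4]},
    {"slide": [28.8,-17.8,-4]},
    {"slide": [28.8,-17.8,-4]}
  ],
  "fingers": 1
}}

```text
invalid input
```

{"api": "jog_arm", "payload": {
  "increments": [
    {"slide": [14.4,-31.5,0]},
    {"slide": [14.4,-31.5,0]},
    {"slide": [14.4,-31.5,0]},
    {"slide": [14.4,-31.5,0]},
    {"slide": [14.4,-31.5,0]},
    {"slide": [14.4,-31.5,0]},
    {"slide": [14.4,-31.5,0]},
    {"slide": [14.4,-31.5,0]},
    {"slide": [14.4,-31.5,0]},
    {"slide": [14.4,-31.5,0]},
    {"slide": [14.4,-31.5,0]},
    {"slide": [14.4,-31.5,0]},
    {"slide": [14.4,-31.5,0]},
    {"slide": [14.4,-31.5,0]},
    {"slide": [14.4,-31.5,0]},
    {"slide": [14.4,-31.5,0]},
    {"slide": [14.4,-31.5,0]},
    {"slide": [14.4,-31.5,0]}
  ]
}}

```text
invalid input
```

{"api": "jog_arm", "payload": {
  "increments": [
    {"rotation": [0,0,-6.65]},
    {"rotation": [0,0,-6.65]},
    {"rotation": [0,0,-6.65]},
    {"rotation": [0,0,-6.65]},
    {"rotation": [0,0,-6.65]},
    {"rotation": [0,0,-6.65]},
    {"rotation": [0,0,-6.65]},
    {"rotation": [0,0,-6.65]},
    {"rotation": [0,0,-6.65]},
    {"rotation": [0,0,-6.65]},
    {"slide": [0,0,0]},
    {"slide": [0,0,0]}
  ]
}}

```text
invalid input
```

{"api": "jog_arm", "payload": {
  "increments": [
    {"slide": [28.8,-17.8,-4],"rotation": [0,0,0]},
    {"slide": [28.8,-17.8,-4],"rotation": [0,0,0]},
    {"slide": [28.8,-17.8,-4],"rotation": [0,0,0]},
    {"slide": [28.8,-17.8,-4],"rotation": [0,0,0]},
    {"slide": [28.8,-17.8,-4],"rotation": [0,0,0]},
    {"slide": [28.8,-17.8,-4],"rotation": [0,0,0]},
    {"slide": [28.8,-17.8,-4],"rotation": [0,0,0]},
    {"slide": [28.8,-17.8,-4],"rotation": [0,0,0]},
    {"slide": [28.8,-17.8,-4],"rotation": [0,0,0]},
    {"slide": [28.8,-17.8,-4],"rotation": [0,0,0]}
  ],
  "fingers": 1
}}

```text
time: 2.93
tool_pos: [0.4011, -0.3487, 0.2717]
tool_rot: [0.0, 0.99, 0.139, 0.0]
contact_force: [0.3, -0.3, -0.8]
gripper_width: 1.0
```

{"api": "jog_arm", "payload": {
  "increments": [
    {"slide": [14.4,-31.5,0],"rotation": [0,0,0]},
    {"slide": [14.4,-31.5,0],"rotation": [0,0,0]},
    {"slide": [14.4,-31.5,0],"rotation": [0,0,0]},
    {"slide": [14.4,-31.5,0],"rotation": [0,0,0]},
    {"slide": [14.4,-31.5,0],"rotation": [0,0,0]},
    {"slide": [14.4,-31.5,0],"rotation": [0,0,0]},
    {"slide": [14.4,-31.5,0],"rotation": [0,0,0]},
    {"slide": [14.4,-31.5,0],"rotation": [0,0,0]},
    {"slide": [14.4,-31.5,0],"rotation": [0,0,0]},
    {"slide": [14.4,-31.5,0],"rotation": [0,0,0]},
    {"slide": [14.4,-31.5,0],"rotation": [0,0,0]},
    {"slide": [14.4,-31.5,0],"rotation": [0,0,0]},
    {"slide": [14.4,-31.5,0],"rotation": [0,0,0]},
    {"slide": [14.4,-31.5,0],"rotation": [0,0,0]},
    {"slide": [14.4,-31.5,0],"rotation": [0,0,0]},
    {"slide": [14.4,-31.5,0],"rotation": [0,0,0]},
    {"slide": [14.4,-31.5,0],"rotation": [0,0,0]},
    {"slide": [14.4,-31.5,0],"rotation": [0,0,0]}
  ]
}}

```text
time: 4.43
tool_pos: [0.4927, 0.2684, 0.2714]
tool_rot: [0.0, 0.99, 0.14, 0.0]
contact_force: [0.9, -0.9, 0.4]
gripper_width: 1.002
```

{"api": "jog_arm", "payload": {
  "increments": [
    {"slide": [0,0,0],"rotation": [0,0,-6.65]},
    {"slide": [0,0,0],"rotation": [0,0,-6.65]},
    {"slide": [0,0,0],"rotation": [0,0,-6.65]},
    {"slide": [0,0,0],"rotation": [0,0,-6.65]},
    {"slide": [0,0,0],"rotation": [0,0,-6.65]},
    {"slide": [0,0,0],"rotation": [0,0,-6.65]},
    {"slide": [0,0,0],"rotation": [0,0,-6.65]},
    {"slide": [0,0,0],"rotation": [0,0,-6.65]},
    {"slide": [0,0,0],"rotation": [0,0,-6.65]},
    {"slide": [0,0,0],"rotation": [0,0,-6.65]},
    {"slide": [0,0,0],"rotation": [0,0,0]},
    {"slide": [0,0,0],"rotation": [0,0,0]}
  ]
}}

```text
time: 5.43
tool_pos: [0.4928, 0.2665, 0.2713]
tool_rot: [-0.0, 0.753, 0.658, 0.0]
contact_force: [0.6, -0.3, 1.1]
gripper_width: 1.001
```

Run:
```python
from ov import *
print(state()["tool_pos"],state()["tool_rot"])
f=optics.grab_frame("wrist"); im=f["frame"].copy()
print("cam",ray(f,(320,240)))
for n in("grip_mid","trigger_pad"):
    print(n,[(atz(f,r["uv"],.105).round(4),np.round(r["uv"]),round(r["score"],2)) for r in place_of(n,"wrist")[:2]])
def draw(P,col): cv2.polylines(im,[np.int32(proj(f,P))],True,col,1,cv2.LINE_AA)
for ga,c in((-.13,(0,0,255)),):
    G=(.487,.267)
    draw(pts(G,ga,box(-.012,.012,-.062,.056,.119)),c)
    draw(pts(G,ga,box(.027,.036,-.033,.05,.1145)),(255,0,255))
cv2.imwrite("pics/w1.png",im)
```

```text
[0.49276248 0.26645628 0.27133973] [-8.10070946e-06  7.52633453e-01  6.58439736e-01  1.91137656e-05]
cam (array([0.50262769, 0.33953898, 0.41468147]), array([-0.05522172, -0.29282186, -0.95457106]))
grip_mid [(array([0.4897, 0.2682, 0.105 ]), array([322., 210.]), 0.89), (array([0.4935, 0.2855, 0.105 ]), array([324., 187.]), 0.21)]
trigger_pad [(array([0.5262, 0.2623, 0.105 ]), array([371., 211.]), 0.8), (array([0.4904, 0.2678, 0.105 ]), array([323., 210.]), 0.71)]
```

View pics/w1.png

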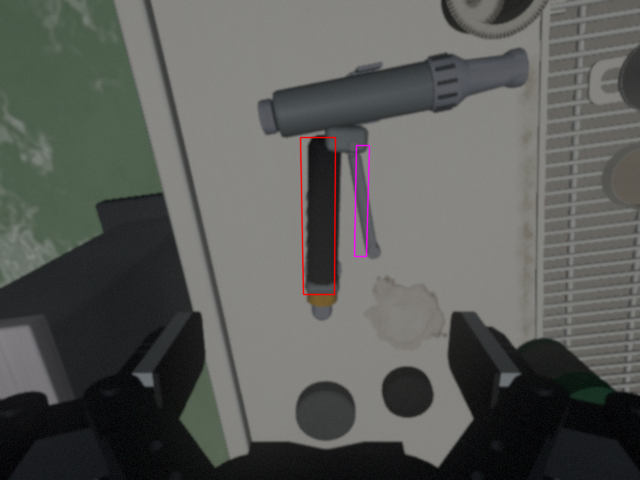

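The wrist view shows the grip running straight up the image at column 323, about 2.5 mm toward +x of the model, so the yaw is right. I'll shift 3 mm and descend.

{"api": "jog_arm", "payload": {
  "increments": [
    {"slide": [0,3,30],"rotation": [0,0,0]},
    {"slide": [0,0,35],"rotation": [0,0,0]},
    {"slide": [0,0,35],"rotation": [0,0,0]},
    {"slide": [0,0,30],"rotation": [0,0,0]},
    {"slide": [0,0,25],"rotation": [0,0,0]},
    {"slide": [0,0,20],"rotation": [0,0,0]},
    {"slide": [0,0,14],"rotation": [0,0,0]},
    {"slide": [0,0,0],"rotation": [0,0,0]},
    {"slide": [0,0,0],"rotation": [0,0,0]}
  ]
}}

```text
time: 6.33
tool_pos: [0.4952, 0.2659, 0.0816]
tool_rot: [-0.0, 0.752, 0.659, -0.001]
contact_force: [0.2, 1.0, 0.7]
gripper_width: 1.001
```

Run:
```python
from h import *
f=optics.grab_frame("wrist"); cv2.imwrite("pics/w2.png",f["frame"])
```

```text
(no output)
```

View pics/w2.png

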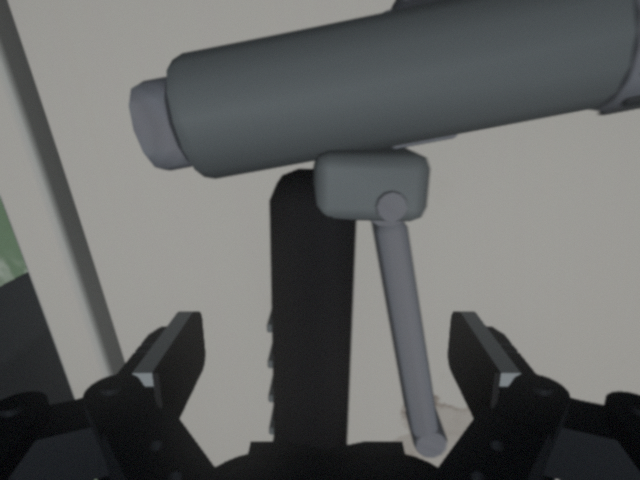

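Both pads straddle the grip (columns 272–350) and the trigger (to about 430), well centred. I'll close in stages.

{"api": "jog_arm", "payload": {
  "increments": [
    {"slide": [0,0,0],"rotation": [0,0,0]},
    {"slide": [0,0,0],"rotation": [0,0,0]},
    {"slide": [0,0,0],"rotation": [0,0,0]},
    {"slide": [0,0,0],"rotation": [0,0,0]},
    {"slide": [0,0,0],"rotation": [0,0,0]},
    {"slide": [0,0,0],"rotation": [0,0,0]}
  ],
  "fingers": 0.48
}}

```text
time: 6.88
tool_pos: [0.4978, 0.2664, 0.0843]
tool_rot: [0.001, 0.752, 0.659, 0.002]
contact_force: [5.2, -0.4, 2.4]
gripper_width: 0.48
```

{"api": "jog_arm", "payload": {
  "increments": [
    {"slide": [0,0,0],"rotation": [0,0,0]},
    {"slide": [0,0,0],"rotation": [0,0,0]},
    {"slide": [0,0,0],"rotation": [0,0,0]},
    {"slide": [0,0,0],"rotation": [0,0,0]}
  ],
  "fingers": 0.36
}}

```text
time: 7.22
tool_pos: [0.4962, 0.2665, 0.0844]
tool_rot: [-0.0, 0.753, 0.659, 0.001]
contact_force: [-1.7, -3.1, 10.6]
gripper_width: 0.403
```

Run:
```python
from h import *
s=state();print(s["tool_pos"],s["contact_force"],s["ft_torque"],s["gripper_width"])
f=optics.grab_frame("wrist"); cv2.imwrite("pics/w3.png",f["frame"])
```

```text
[0.49624518 0.26652015 0.0844498 ] [-1.73188875 -3.08257452 10.61135798] [-0.20622987  0.09144035 -0.75958055] 0.40315220358785125
```

View pics/w3.png

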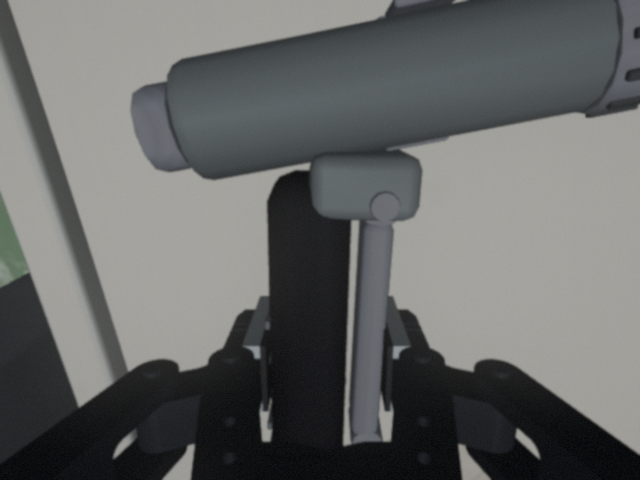

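It stopped at 0.403 against a command of 0.36, so the trigger is home. I'll squeeze firmly and hold for more than a second.

{"api": "jog_arm", "payload": {
  "increments": [
    {"slide": [0,0,0],"rotation": [0,0,0]},
    {"slide": [0,0,0],"rotation": [0,0,0]},
    {"slide": [0,0,0],"rotation": [0,0,0]},
    {"slide": [0,0,0],"rotation": [0,0,0]},
    {"slide": [0,0,0],"rotation": [0,0,0]},
    {"slide": [0,0,0],"rotation": [0,0,0]},
    {"slide": [0,0,0],"rotation": [0,0,0]},
    {"slide": [0,0,0],"rotation": [0,0,0]},
    {"slide": [0,0,0],"rotation": [0,0,0]},
    {"slide": [0,0,0],"rotation": [0,0,0]},
    {"slide": [0,0,0],"rotation": [0,0,0]},
    {"slide": [0,0,0],"rotation": [0,0,0]},
    {"slide": [0,0,0],"rotation": [0,0,0]},
    {"slide": [0,0,0],"rotation": [0,0,0]},
    {"slide": [0,0,0],"rotation": [0,0,0]},
    {"slide": [0,0,0],"rotation": [0,0,0]},
    {"slide": [0,0,0],"rotation": [0,0,0]},
    {"slide": [0,0,0],"rotation": [0,0,0]}
  ],
  "fingers": 0.2
}}

```text
time: 8.77
tool_pos: [0.4962, 0.2665, 0.0844]
tool_rot: [-0.0, 0.753, 0.659, 0.001]
contact_force: [-1.6, -2.2, 10.3]
gripper_width: 0.406
```

Run:
```python
from h import *
f=optics.grab_frame("wrist"); cv2.imwrite("pics/w4.png",f["frame"])
```

```text
(no output)
```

View pics/w4.png

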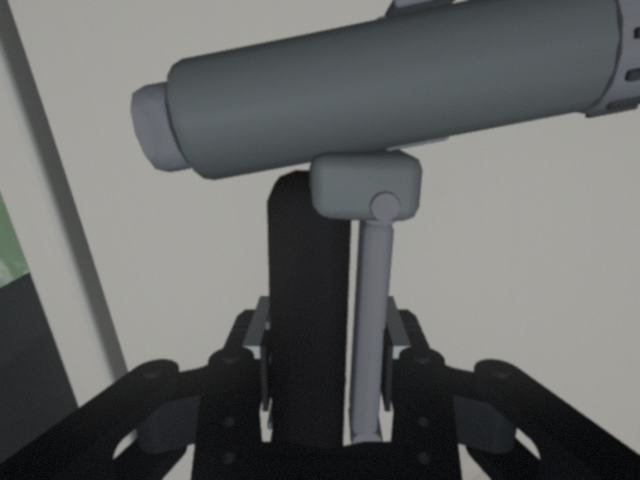

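The blade has swung about 13° (0.22 rad), parallel to the grip, and held that for about 1.6 s. I'll release it, check, and lift.

{"api": "jog_arm", "payload": {
  "increments": [
    {"slide": [0,0,0],"rotation": [0,0,0]},
    {"slide": [0,0,0],"rotation": [0,0,0]},
    {"slide": [0,0,0],"rotation": [0,0,0]},
    {"slide": [0,0,0],"rotation": [0,0,0]},
    {"slide": [0,0,0],"rotation": [0,0,0]},
    {"slide": [0,0,0],"rotation": [0,0,0]},
    {"slide": [0,0,0],"rotation": [0,0,0]},
    {"slide": [0,0,0],"rotation": [0,0,0]}
  ],
  "fingers": 1
}}

```text
time: 9.48
tool_pos: [0.4954, 0.266, 0.0821]
tool_rot: [-0.0, 0.752, 0.66, -0.0]
contact_force: [-0.1, -0.4, -0.9]
gripper_width: 1.0
```

{"api": "jog_arm", "payload": {
  "increments": [
    {"slide": [0,0,-15],"rotation": [0,0,0]},
    {"slide": [0,0,-30],"rotation": [0,0,0]},
    {"slide": [0,0,-35],"rotation": [0,0,0]},
    {"slide": [0,0,-35],"rotation": [0,0,0]},
    {"slide": [0,0,-35],"rotation": [0,0,0]},
    {"slide": [0,0,-35],"rotation": [0,0,0]},
    {"slide": [0,0,0],"rotation": [0,0,0]}
  ]
}}

```text
time: 10.07
tool_pos: [0.499, 0.2673, 0.2771]
tool_rot: [0.003, 0.752, 0.66, 0.007]
contact_force: [0.7, 1.0, 0.5]
gripper_width: 0.998
```

Run:
```python
from h import *
f=optics.grab_frame("wrist"); cv2.imwrite("pics/w5.png",f["frame"])
```

```text
(no output)
```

View pics/w5.png

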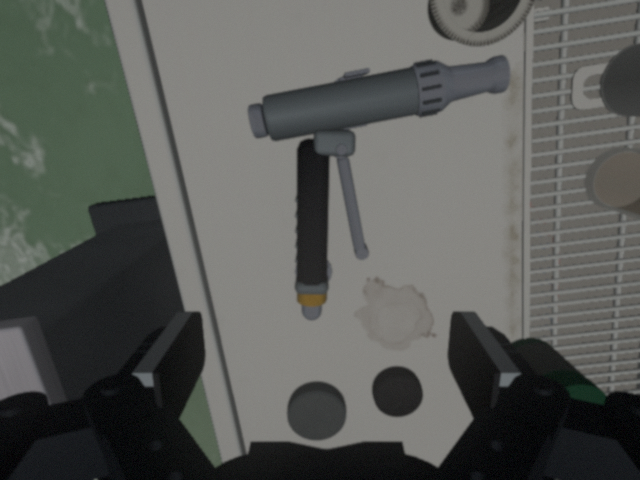

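The trigger is back at rest and the hand is clear. Now over to the lever.

{"api": "jog_arm", "payload": {
  "increments": [
    {"slide": [0,0,0],"rotation": [0,0,6.68]},
    {"slide": [0,0,0],"rotation": [0,0,6.68]},
    {"slide": [0,0,0],"rotation": [0,0,6.68]},
    {"slide": [0,0,0],"rotation": [0,0,6.68]},
    {"slide": [0,0,0],"rotation": [0,0,6.68]},
    {"slide": [0,0,0],"rotation": [0,0,6.68]},
    {"slide": [0,0,0],"rotation": [0,0,6.68]},
    {"slide": [0,0,0],"rotation": [0,0,6.68]},
    {"slide": [0,0,0],"rotation": [0,0,6.68]},
    {"slide": [0,0,0],"rotation": [0,0,0]}
  ]
}}

```text
time: 10.95
tool_pos: [0.4951, 0.2658, 0.2655]
tool_rot: [0.0, 0.981, 0.193, -0.001]
contact_force: [-0.7, -0.2, 0.1]
gripper_width: 0.998
```

{"api": "jog_arm", "payload": {
  "increments": [
    {"slide": [-15.25,32,0],"rotation": [0,0,0]},
    {"slide": [-15.25,32,0],"rotation": [0,0,0]},
    {"slide": [-15.25,32,0],"rotation": [0,0,0]},
    {"slide": [-15.25,32,0],"rotation": [0,0,0]},
    {"slide": [-15.25,32,0],"rotation": [0,0,0]},
    {"slide": [-15.25,32,0],"rotation": [0,0,0]},
    {"slide": [-15.25,32,0],"rotation": [0,0,0]},
    {"slide": [-15.25,32,0],"rotation": [0,0,0]},
    {"slide": [-15.25,32,0],"rotation": [0,0,0]},
    {"slide": [-15.25,32,0],"rotation": [0,0,0]},
    {"slide": [-15.25,32,0],"rotation": [0,0,0]},
    {"slide": [-15.25,32,0],"rotation": [0,0,0]},
    {"slide": [-15.25,32,0],"rotation": [0,0,0]},
    {"slide": [-15.25,32,0],"rotation": [0,0,0]},
    {"slide": [-15.25,32,0],"rotation": [0,0,0]},
    {"slide": [-15.25,32,0],"rotation": [0,0,0]},
    {"slide": [0,0,0],"rotation": [0,0,0]},
    {"slide": [0,0,0],"rotation": [0,0,0]}
  ]
}}

```text
time: 12.45
tool_pos: [0.4646, -0.3013, 0.2658]
tool_rot: [-0.001, 0.981, 0.194, -0.001]
contact_force: [0.4, 0.6, 1.4]
gripper_width: 1.003
```

Run:
```python
from ov import *
print(state()["tool_pos"],state()["tool_rot"])
f=optics.grab_frame("wrist"); im=f["frame"].copy()
for n in("lever_grip","dial_axis"):
    print(n,[(atz(f,r["uv"],.157).round(4),np.round(r["uv"]),round(r["score"],2)) for r in place_of(n,"wrist")[:2]])
def draw(P,col): cv2.polylines(im,[np.int32(proj(f,P))],True,col,1,cv2.LINE_AA)
F=(.495,-.262);fa=-.18;ax=pts(F,fa,[[.045,0,0]])[0,:2]
th=np.linspace(0,2*np.pi,30)
draw(pts(F,fa,np.c_[.045+.056*np.cos(th),.056*np.sin(th),0*th+.132]),(0,255,0))
draw(pts(ax,fa+np.pi+.57,box(.03,.101,-.007,.007,.166)),(0,0,255))
cv2.imwrite("pics/w6.png",im)
```

```text
[ 0.4645782  -0.30129535  0.26582971] [-1.18594123e-03  9.80990261e-01  1.94051922e-01 -7.44179581e-04]
lever_grip [(array([ 0.462, -0.305,  0.157]), array([329., 239.]), 0.79)]
dial_axis [(array([ 0.5377, -0.2753,  0.157 ]), array([332., 104.]), 0.73)]
```

View pics/w6.png

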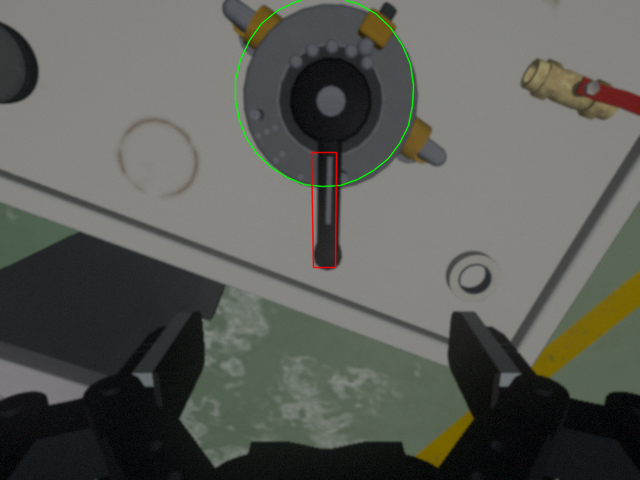

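Wrist view: the hub is at (331,100) and the lever runs to (327,265), about 2 mm to +tool-y of the model. I'll shift 2 mm, go down and grip.

{"api": "jog_arm", "payload": {
  "increments": [
    {"slide": [0.5,2,30],"rotation": [0,0,0]},
    {"slide": [0,0,30],"rotation": [0,0,0]},
    {"slide": [0,0,30],"rotation": [0,0,0]},
    {"slide": [0,0,20],"rotation": [0,0,0]},
    {"slide": [0,0,12],"rotation": [0,0,0]},
    {"slide": [0,0,6],"rotation": [0,0,0]},
    {"slide": [0,0,0],"rotation": [0,0,0]},
    {"slide": [0,0,0],"rotation": [0,0,0]}
  ]
}}

```text
time: 13.27
tool_pos: [0.4674, -0.302, 0.1406]
tool_rot: [0.001, 0.981, 0.195, 0.001]
contact_force: [-0.2, -0.8, 0.8]
gripper_width: 1.0
```

Run:
```python
from h import *
f=optics.grab_frame("wrist"); cv2.imwrite("pics/w7.png",f["frame"])
```

```text
(no output)
```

View pics/w7.png

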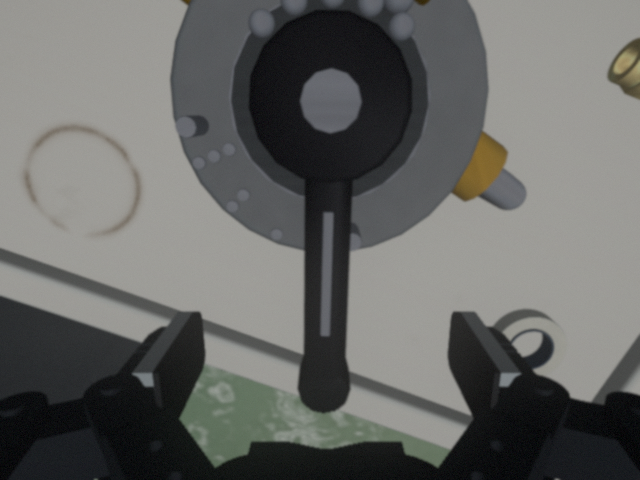

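The lever is centred between the pads. Closing.

{"api": "jog_arm", "payload": {
  "increments": [
    {"slide": [0,0,1],"rotation": [0,0,0]},
    {"slide": [0,0,0],"rotation": [0,0,0]},
    {"slide": [0,0,0],"rotation": [0,0,0]},
    {"slide": [0,0,0],"rotation": [0,0,0]},
    {"slide": [0,0,0],"rotation": [0,0,0]},
    {"slide": [0,0,0],"rotation": [0,0,0]},
    {"slide": [0,0,0],"rotation": [0,0,0]},
    {"slide": [0,0,0],"rotation": [0,0,0]},
    {"slide": [0,0,0],"rotation": [0,0,0]}
  ],
  "fingers": 0
}}

```text
time: 14.07
tool_pos: [0.4665, -0.3018, 0.1385]
tool_rot: [-0.0, 0.981, 0.194, -0.0]
contact_force: [-1.7, 3.1, 3.2]
gripper_width: 0.156
```

Gripped: the opening is 13 mm against a 14 mm bar. Turning the first 30°.

{"api": "jog_arm", "payload": {
  "increments": [
    {"slide": [0.3,-6.9,0],"rotation": [0,0,5]},
    {"slide": [0.3,-6.9,0],"rotation": [0,0,5]},
    {"slide": [0.3,-6.9,0],"rotation": [0,0,5]},
    {"slide": [0.3,-6.9,0],"rotation": [0,0,5]},
    {"slide": [0.3,-6.9,0],"rotation": [0,0,5]},
    {"slide": [0.3,-6.9,0],"rotation": [0,0,5]},
    {"slide": [0,0,0],"rotation": [0,0,0]},
    {"slide": [0,0,0],"rotation": [0,0,0]}
  ]
}}

```text
time: 14.73
tool_pos: [0.4623, -0.2632, 0.1387]
tool_rot: [0.003, 0.998, -0.066, 0.002]
contact_force: [2.3, -6.1, -3.0]
gripper_width: 0.156
```

{"api": "jog_arm", "payload": {
  "increments": [
    {"slide": [0.3,-6.9,0],"rotation": [0,0,5]},
    {"slide": [0.3,-6.9,0],"rotation": [0,0,5]},
    {"slide": [0.3,-6.9,0],"rotation": [0,0,5]},
    {"slide": [0.3,-6.9,0],"rotation": [0,0,5]},
    {"slide": [0.3,-6.9,0],"rotation": [0,0,5]},
    {"slide": [0.3,-6.9,0],"rotation": [0,0,5]},
    {"slide": [0.3,-6.9,0],"rotation": [0,0,5]},
    {"slide": [0,0,0],"rotation": [0,0,0]},
    {"slide": [0,0,0],"rotation": [0,0,0]}
  ]
}}

```text
time: 15.48
tool_pos: [0.4822, -0.2208, 0.1387]
tool_rot: [0.003, 0.932, -0.363, 0.002]
contact_force: [1.2, -9.5, -1.5]
gripper_width: 0.153
```

Run:
```python
from ov import *
s=state(); p=s["tool_pos"]; q=s["tool_rot"]
ax=np.array([.540,-.2725])
for ax in ([.540,-.2725],[.538,-.2725],[.540,-.270]):
  a=lambda P:np.arctan2(*(np.array(ax)-np.array(P)[:2])[::-1])
  print(a((.4665,-.3018))-a(p), a(p), np.hypot(*(np.array(ax)-p[:2])))
print("yaw turn",np.radians(22.4)-2*np.arctan2(q[2],q[1]),s["contact_force"])
f=optics.grab_frame("wrist"); cv2.imwrite("pics/w8.png",f["frame"])
for d,c in((1.14,"top"),(1.14,"side")):
    overlay(c,"o2"+c,(.489,.267),-.13,(.496,-.265),-.18,dial=d,crops=dict(f=(370,500,220,330) if c=="top" else (290,400,270,390)))
```

```text
1.1084860495311137 -0.729153105346487 0.07752757196047116
1.1355931945523778 -0.7466755762500685 0.07604776859386174
1.1129174945048377 -0.7045825344188339 0.07588488137182248
yaw turn 1.1342286981716532 [ 1.15197484 -9.52833718 -1.53727516]
```

View pics/w8.png

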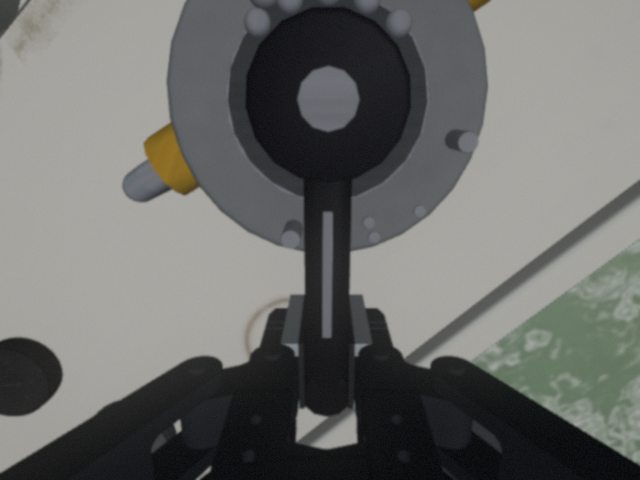

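View pics/o2sidef.png

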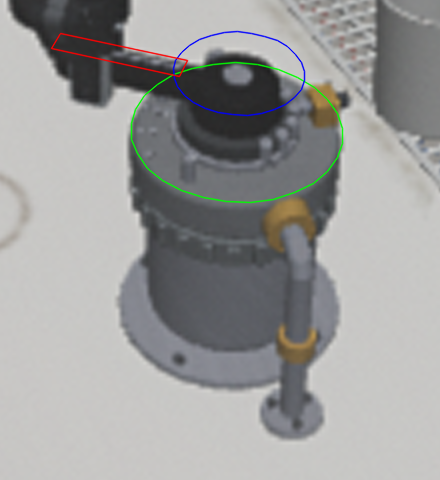

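The two-pip and one-pip rows are to the right of the lever at (372,230) and (420,211), and the three-pip row is hidden under it. From the gap to the left stop pin, the dial angle is about 1.14. A short settle and a scene check next.

{"api": "jog_arm", "payload": {
  "increments": [
    {"slide": [0,-0.5,0],"rotation": [0,0,0.3]},
    {"slide": [0,0,0],"rotation": [0,0,0]},
    {"slide": [0,0,0],"rotation": [0,0,0]},
    {"slide": [0,0,0],"rotation": [0,0,0]},
    {"slide": [0,0,0],"rotation": [0,0,0]},
    {"slide": [0,0,0],"rotation": [0,0,0]}
  ]
}}

```text
time: 16.13
tool_pos: [0.4824, -0.2206, 0.1387]
tool_rot: [0.003, 0.931, -0.366, 0.002]
contact_force: [1.1, -8.0, -2.2]
gripper_width: 0.153
```

Run:
```python
from h import *
f=optics.grab_frame("top"); cv2.imwrite("pics/top9.png",f["frame"])
```

```text
(no output)
```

View pics/top9.png

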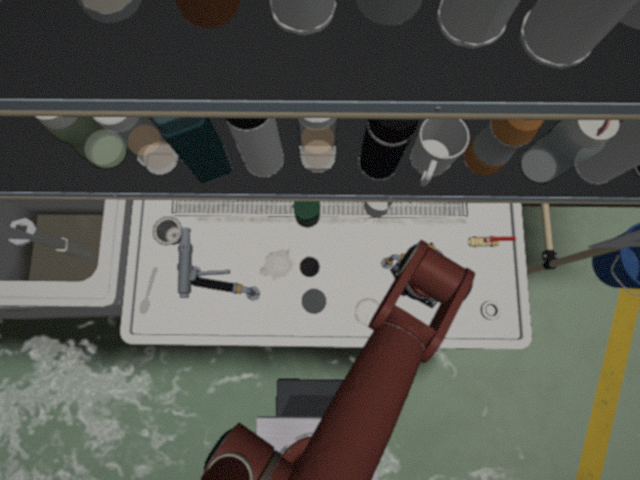

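All bystanders are where they were (strainer (167,231), caps (310,267) and (314,301), valve, tape, spoon, tin, mug). The trigger is at rest at (212,271).

```bash
python3 -c "
from h import *
print(manip.job_done())"
```

```text
the job is handed in; nothing more can be done
None
```

I squeezed and released the gun's trigger, then turned the dial into the third notch, and handed the job in at about 16 s with the gripper still holding the lever. `job_done()` gives no verdict.

- **Rinse gun:** The fingers stopped at an opening of 0.40, about 34 mm. That is a little under the 36.5 mm given for fully squeezed. The wrist picture showed the blade swung about 13°, which is the full 0.22 rad. I held it there for about 1.6 s, then opened the fingers and lifted clear. The pictures afterwards show the trigger back at rest.
- **Flush dial:** I gripped the lever and turned it clockwise along its arc.
    - **Angle:** The tool's turn read 1.13 rad before a last small nudge, and the gap to the stop pin in the picture gave about 1.14 rad. The fingertip position gave 1.11–1.14 rad, depending on where the axis is taken to be. All are well past the 0.95 crest and short of the 1.20 stop.
    - **Pips:** The one- and two-pip rows are visible and already passed. The three-pip row is hidden under the lever, so I could not see it directly.
    - **Force:** The hold force was steady at about 8 N.
- **Surroundings:** The last top picture shows the things lying around where they were. The highest force I read was about 11 N.

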